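# Comb the cinnamon sticks into a snug row

## Task

The cinnamon sticks are lying every which way in the wooden packing tray. Take the red-handled rake by its handle, set its tines in the tray beyond the sticks and comb all four towards the metal fence until they lie flat, side by side and parallel with it, pressing the row together gently for a moment so that no gaps are left but the fence, held only by friction, is not shifted. Then stand the rake back in the middle of its blue tile and let go; move the sticks only with the rake, do not bear down on the tray, and leave the other things on the counter where they are.

Things in the scene. Friction and masses are not known exactly. Their poses are not given: they have to be found in the camera images.
- tray_floor (a point): Wooden packing tray fixed to the counter, outside 176 mm along its x by 386 mm along its y, 26 mm high, walls 8 mm thick, white floor inside (160 x 370 mm) 8 mm above the counter. This point is the centre of the inner floor, on its top face; x across the tray, y along it, z up. The fence stands near the tray's -y end; the sticks are combed along -y.
- fence_face (a point): Aluminium fence bar across the tray, 156 mm along x, 16 mm thick, its top 28 mm above the tray floor (small black clamp knobs at its ends, outside the tray walls). This point is the middle of its working face, about 6.5 mm above the tray floor; the face looks along its +y, towards the sticks; axes as the tray's. The bar can slide along the tray's y; friction holds it up to about 12 N of push.
- stick1_center (a point): Cinnamon stick 1, a rigid double-scroll quill (two rolls side by side), 90 mm long along its x; the four differ: 14 to 20 mm wide (its y), 7 to 10 mm high, 14 to 20 g. The point is its centre. Brown with dark ends, lying flat on the tray floor.
- stick2_center (a point): Cinnamon stick 2, a rigid double-scroll quill (two rolls side by side), 90 mm long along its x; the four differ: 14 to 20 mm wide (its y), 7 to 10 mm high, 14 to 20 g. The point is its centre. Brown with dark ends, lying flat on the tray floor.
- stick3_center (a point): Cinnamon stick 3, a rigid double-scroll quill (two rolls side by side), 90 mm long along its x; the four differ: 14 to 20 mm wide (its y), 7 to 10 mm high, 14 to 20 g. The point is its centre. Brown with dark ends, lying flat on the tray floor.
- stick4_center (a point): Cinnamon stick 4, a rigid double-scroll quill (two rolls side by side), 90 mm long along its x; the four differ: 14 to 20 mm wide (its y), 7 to 10 mm high, 14 to 20 g. The point is its centre. Brown with dark ends, lying flat on the tray floor.
- rake_grip (a point): Rake, 250 g, standing on its six steel tines. Head 130 mm along its x, 22 mm thick along its y (front and back alike, upright faces), tines 10 mm wide with 14 mm gaps, bar top 28 mm above the tine tips. Red handle upright in the middle, 26 mm (x) by 24 mm (y), from 26 to 86 mm above the tine tips. This point is on the handle's axis, 58 mm above the tine tips; z up the handle.
- tile_top (a point): Blue ceramic tile fixed on the counter, the rake's resting place: 180 mm (x) by 110 mm (y), 8 mm thick; the point is the centre of its top face.
- jar_mid (a point): Amber spice jar with brass lid, 84 mm across, 90 mm high, loose; point on its axis 45 mm up. Leave alone.
- bowl_mid (a point): Steel bowl, 90 mm across, 45 mm high, loose; point on its axis 20 mm up. Leave alone.
- pepper_mid (a point): Small spice pot with red cap, 56 mm across, 85 mm high, loose; point on its axis 42 mm up. Leave alone.
Things that resemble listed ones, but are neither listed nor needed, are in the scene too. Of the things that look like the part that bears tile_top, the smallest one is meant. Leave any purple or white look-alike of the part that bears stick2_center alone.

How it is judged:
On the way, in this order (a step that is already met when the one before it is completed fails the run):
1. the rake stands or hovers with its tines down in the tray (z of rake_grip in the frame of tray_floor below 0.067 m and x of rake_grip in the frame of tray_floor between -0.07 and 0.07 m and y of rake_grip in the frame of tray_floor between -0.185 and 0.185 m), for 0.1 s.
2. all four sticks lie flat and parallel with the fence (within 5 degrees) in one row with no gaps, pressed against it with at least 2 N for 0.3 s (y of stick1_center in the frame of fence_face between 0.003 and 0.065 m and angle between the x axis of each of stick1_center, stick2_center, stick3_center, stick4_center and the x axis of tray_floor, either way round below 0.09 rad and z of each of stick1_center, stick2_center, stick3_center, stick4_center in the frame of tray_floor below 0.009 m and y of stick2_center in the frame of fence_face between 0.003 and 0.065 m and y of stick3_center in the frame of fence_face between 0.003 and 0.065 m and y of stick4_center in the frame of fence_face between 0.003 and 0.065 m and contact force between fence and anything else above 2 N), for 0.3 s.
At the end, for the whole second after the job is handed in: All four sticks rest flat on the tray floor, each within 5 degrees of parallel with the fence, in one row against it with at most about 8 mm of gaps in all (centres 3 to 65 mm from the fence face); the rake stands upright and still, released, within 35 mm of the tile's centre (y of stick1_center in the frame of fence_face between 0.003 and 0.065 m and angle between the x axis of each of stick1_center, stick2_center, stick3_center, stick4_center and the x axis of tray_floor, either way round below 0.09 rad and z of each of stick1_center, stick2_center, stick3_center, stick4_center in the frame of tray_floor below 0.009 m and y of stick2_center in the frame of fence_face between 0.003 and 0.065 m and y of stick3_center in the frame of fence_face between 0.003 and 0.065 m and y of stick4_center in the frame of fence_face between 0.003 and 0.065 m and horizontal distance between rake_grip and tile_top below 0.035 m and angle between rake_grip's own z axis and vertical below 0.1 rad and z of rake_grip in the frame of tile_top between 0.054 and 0.062 m and linear speed of each of rake, stick1, stick2, stick3, stick4 below 0.02 m/s and contact force between the fingers and rake below 0.1 N); the robot touches nothing.
It fails at once if the fence is shifted by more than 3 mm (distance of fence_face from where it was at the start of the episode above 0.003 m).
It fails at once if the rake bears on the tray with more than 40 N (contact force between rake and tray above 40 N).
It fails at once if a stick is touched by the gripper itself (contact force between any of the arm, the fingers and stick1 above 0.5 N or contact force between any of the arm, the fingers and stick2 above 0.5 N or contact force between any of the arm, the fingers and stick3 above 0.5 N or contact force between any of the arm, the fingers and stick4 above 0.5 N).
It fails at once if a bystander is moved by more than 20 mm (distance of any of jar_mid, bowl_mid, pepper_mid from where it was at the start of the episode above 0.02 m).
It also fails if it takes over 70 s, if anything falls off the work surface, if the arm or the gripper's body presses on something with over 40 N, if the wrist force passes 120 N, or if a joint passes its speed limit or range.

## Robot

A 7-joint arm with a two-finger parallel gripper is mounted at the origin on the work surface. World frame = base frame: x ahead of the robot, y to its left, z up, the work surface at z = 0. Lengths are in m, angles in rad, forces in N, time in s.
With the tool pointing down it reaches from about 0.425 to 0.95 m from the base axis. Payload 4.7 kg.
Tool frame: the origin (TCP) lies at the very end of the fingers, on their centre line; the grasp point (between the pads) lies 19 mm behind it; z points along the fingers, y is the line along which they close (so a half turn about z gives the same grasp; the last joint's range is limited). The gripper opens to 87 mm and grips with 3 to 60 N. Pads are 19 mm wide; open, the fingers measure 117 mm over their backs; the gripper's body (75 mm by 190 mm) begins 51 mm behind the grasp point.
Start: joints at [1.261, 0.469, -0.049, 1.532, 0.024, 1.141, -0.082], TCP at [0.187, -0.649, 0.223] pointing down, gripper open.
Joint ranges: [-2.59, 2.59], [-0.33, 1.99], [-1.39, 1.29], [0.1, 2.45], [-1.04, 4.18], [0.21, 1.99], [-2.66, 2.66]. Speed limits (rad/s): [2.57, 2.57, 3.14, 3.14, 3.14, 3.14, 3.14].

## Interface

Orientations are given as a rotation vector (axis times angle).
In Python, from plant import robot gives the robot as it stands.
- The arm moves only by the tool step_arm, never from a script. Its argument "increments" is text: rows parted by semicolons, each of 6 numbers parted by spaces: the shift along the tool's x, y, z normalised to -1 to 1, where 1 is 0.75 m, then the turn, a rotation vector about the tool's x, y, z normalised to -1 to 1, where 1 is 60 degrees. A call has 1 to 12 rows; each row is the pose to reach, as a shift and turn from the pose commanded when the call began, along the tool's axes at that moment; what a row does not reach only later rows make up. A row lasts 1/8 s, in which the tool goes at most 62.5 mm and 10.7 degrees, less where a joint would pass 70% of its speed; a pose out of reach is approached as far as the arm can. A call with a number of a shift or a turn outside -1 to 1 is refused whole. A call with a gripper value outside its range is refused whole. "grip" is the opening, from -1 (shut) to 1 (fully open), so that 0 is half open, set as the call begins (left out, the last holds). The fingers move at their own pace and stop on an object; "grip_force" is the grip in N (left out, the last holds). Time passes only in rows, so rows that repeat a pose let the fingers close. It gives the time, the measured TCP pose, the force, the opening and the grip force at its end, in the units of the state.
- robot.read_state(): the state, without advancing time (a new reading comes with each control period).
- robot.capture(name): name is "scene" or "top" or "wrist"; returns the picture (420x560x3 uint8, red, green, blue); there is no depth.
- robot.camera_params(name): a dict with "fovy" (degrees; the focal length in pixels is half the picture's height over the tangent of half this angle, whatever the lens; pixels are square), "cx", "cy" (the principal point, pixels), "k1" (the pictures are not rectified: a ray, as slopes to the right and down, at radius r is drawn at 1 + k1 r^2 times it, then the intrinsics apply), "rvec" (rotation vector, rad) and "tvec" (3), from world to camera coordinates, as OpenCV has them; the wrist camera has in their place "hand_eye" (4x4, takes a point from camera to tool coordinates, whose origin is the TCP and whose axes are the flange's). Camera axes: x right, y down, z forward; pixel columns grow to the right and rows downward; lengths in m; the calibration is good to about 2 mm. A picture is of the moment at which its call begins: read the wrist's pose just before it. camera_params takes no time and is no camera call.
- robot.hand_in(): hands the job in; it is judged then, once.
Trained networks look in the newest picture that a camera, given by its name, has taken for a name from the list of things; names that differ only in an ending like _2 or _b are one class to them, and where a whole thing is asked for, a point or a joint stands for the part that bears it (a point fixed in the world has none). Each returns a list of dicts, best first, with "confidence" (0 to 1); they miss things now and then, are a little off and sometimes report something else, mostly with a low value. They report only what shows in the picture. A call takes as long as a camera call. They do not tell look-alikes from the thing itself.
- robot.outline_of(camera, name): "pixels" (420x560 bool, what is visible of it) and "point" ([column, row] in pixels, amid what is visible of it).
The state is a dict: "time": time; "joint_pos": joint angles; "joint_vel": joint speeds; "effort": joint torques, N m; "ee_pos": TCP position; "tcp_rot": TCP orientation; "ft_force": force on the tool from outside, world axes, zero at the start; "torque": the same for the moment, N m; "grip_width": finger opening in m; "grip_force": force on a finger pad.
Only numpy, scipy, OpenCV 4.12 (cv2) and the standard library are available. Lean on these libraries where they do the work, as an engineer would, in place of code of your own. Each camera call takes 0.05 s, during which the arm holds its last target. There are 200 camera calls.

## Working session

There is one attempt and no reset: what is moved stays moved. The work goes in short steps, Python scripts to look and compute and a tool call to move; the robot and the scene stay as the last step left them, time stands still between calls to the robot, and variables do not carry over. Pictures are saved under pics/ and viewed, at most 12 in all, crops included, and the job is handed in when it is done.

Besides the shell and the picture viewer there is one more tool, called after ">>>" as name(argument=value, ...), one argument or row to a line, values as JSON. step_arm: Moves the arm, as the interface text tells. Scaled input: -1 to 1 covers 0.75 m each way for a shift and 60 degrees each way for a turn. Its arguments: {"type":"object","properties":{"increments":{"type":"string"},"grip":{"type":"number"},"grip_force":{"type":"number"}},"required":["increments"]}

```bash
mkdir -p pics
cat > h.py <<'E'
import numpy as np, cv2
from scipy.spatial.transform import Rotation as R
from plant import robot
def K(p):
    f=210/np.tan(np.radians(p['fovy'])/2); return np.array([[f,0,p['cx']],[0,f,p['cy']],[0,0,1.]])
def pose(cam,st=None):
    p=robot.camera_params(cam)
    if 'rvec' in p:
        Rm=R.from_rotvec(p['rvec']).as_matrix(); t=np.array(p['tvec']).ravel(); return p,Rm.T,-Rm.T@t
    st=st or robot.read_state(); H=np.array(p['hand_eye']); Rt=R.from_rotvec(st['tcp_rot']).as_matrix()
    return p,Rt@H[:3,:3],Rt@H[:3,3]+np.array(st['ee_pos'])
def back(cam,px,z,st=None):
    p,Rc,c=pose(cam,st); k=K(p); px=np.atleast_2d(np.asarray(px,float))
    u=cv2.undistortPoints(px.reshape(-1,1,2),k,np.array([p['k1'],0,0,0,0.])).reshape(-1,2)
    d=np.c_[u,np.ones(len(u))]@Rc.T
    return c+d*((z-c[2])/d[:,2])[:,None]
def proj(cam,X,st=None):
    p,Rc,c=pose(cam,st); x=(np.atleast_2d(X)-c)@Rc
    return cv2.projectPoints(x,np.zeros(3),np.zeros(3),K(p),np.array([p['k1'],0,0,0,0.]))[0].reshape(-1,2)
def save(im,n): cv2.imwrite('pics/'+n,im[:,:,::-1])
E
python3 - <<'E'
from h import *
for c in ['scene','top']:
    im=robot.capture(c); save(im,c+'0.png'); np.save(c+'0.npy',im)
    p,Rc,cc=pose(c); print(c,cc.round(3),p['fovy'],p['k1'])
for n in ['tray_floor','fence_face','stick1_center','rake_grip','tile_top','jar_mid','bowl_mid','pepper_mid']:
    for d in robot.outline_of('top',n):
        ys,xs=np.nonzero(d['pixels']); 
        if len(xs)==0: continue
        r=cv2.minAreaRect(np.c_[xs,ys].astype(np.float32))
        print(n,round(d['confidence'],2),np.round(d['point']),len(xs),np.round(r[0]),np.round(r[1]),round(r[2],1),back('top',d['point'],.01)[0].round(3))
print(robot.camera_params('wrist'));print(robot.read_state())
E
```

```text
scene [1.304 0.255 0.898] 56.06289650310961 0.03156398089743594
top [0.422 0.13  1.232] 51.09855353820929 0.006042616266535317
tray_floor 0.71 [336. 186.] 8180 [337. 185.] [ 70. 140.] 88.3 [ 0.559 -0.029  0.01 ]
fence_face 0.75 [390. 189.] 580 [391. 183.] [70. 10.] 87.4 [ 0.549 -0.179  0.01 ]
fence_face 0.57 [385. 110.] 428 [384. 112.] [19. 26.] 45.0 [ 0.772 -0.171  0.01 ]
stick1_center 0.5 [364. 181.] 163 [367. 178.] [31.  6.] 76.0 [ 0.571 -0.108  0.01 ]
stick1_center 0.34 [302. 109.] 834 [302. 111.] [32. 30.] 90.0 [0.777 0.063 0.01 ]
rake_grip 0.74 [203. 215.] 491 [200. 214.] [14. 47.] 2.7 [0.477 0.341 0.01 ]
tile_top 0.91 [208. 206.] 2005 [201. 211.] [39. 64.] 2.4 [0.501 0.329 0.01 ]
tile_top 0.77 [215. 308.] 5182 [218. 309.] [57. 95.] 8.7 [0.22  0.307 0.01 ]
tile_top 0.72 [112. 229.] 4993 [111. 223.] [56. 91.] 9.1 [0.439 0.594 0.01 ]
jar_mid 0.58 [455. 210.] 883 [452. 212.] [30. 35.] 90.0 [ 0.489 -0.36   0.01 ]
bowl_mid 0.76 [300. 110.] 798 [302. 110.] [30. 31.] 45.0 [0.775 0.072 0.01 ]
pepper_mid 0.87 [383. 112.] 506 [384. 113.] [21. 28.] 45.0 [ 0.767 -0.165  0.01 ]
{'fovy': 64.
[... 472 characters left out ...]
': array([ 1.26113081,  0.46861298, -0.04859962,  1.53254496,  0.02409764,
        1.14099376, -0.08231665]), 'joint_vel': array([-1.02819758e-03, -1.49037410e-03, -1.53474641e-03, -2.08331466e-04,
        3.97993338e-04,  8.99142814e-05, -1.11363689e-03]), 'effort': array([-8.68210518e-04, -5.07361400e+01, -8.08878802e-02, -2.36224777e+01,
       -6.13437616e-02,  3.18749982e-02,  5.94497806e-05]), 'ee_pos': array([ 0.18707954, -0.64855376,  0.22254502]), 'tcp_rot': array([3.11067068e+00, 4.39564812e-01, 6.65652277e-05]), 'ft_force': array([-0.10205314, -0.19479909, -0.07703198]), 'torque': array([-0.01056922, -0.01002178, -0.00957794]), 'grip_force': 0.0, 'grip_width': 0.08675553617902389}
```

Run:
```python
from h import *
im=np.load('top0.npy'); 
save(cv2.resize(im,(784,588),interpolation=cv2.INTER_CUBIC),'top_v.png')
c=cv2.resize(im[130:245,250:410],(800,575),interpolation=cv2.INTER_CUBIC); save(c,'tray_c.png')
for X in ([0.5,0.33,0.008],): print(proj('top',X))
```

```text
[[207.48602323 206.82383223]]
```

View pics/top_v.png

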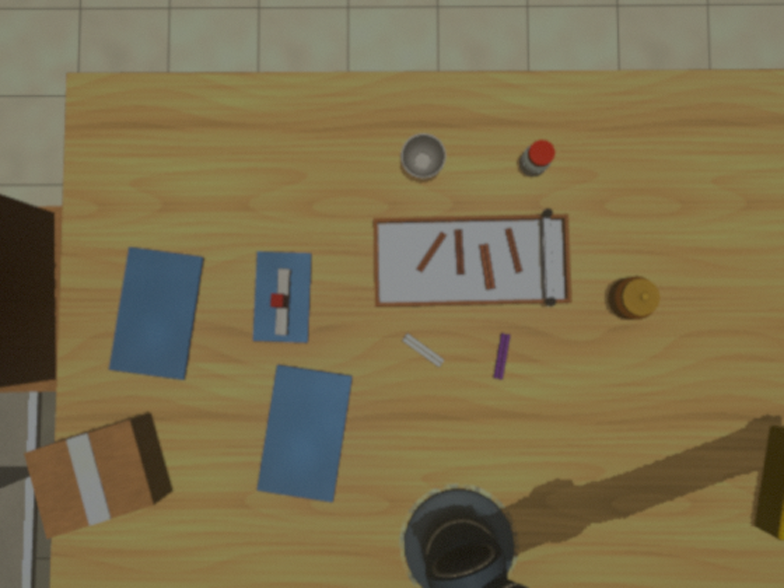

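View pics/tray_c.png

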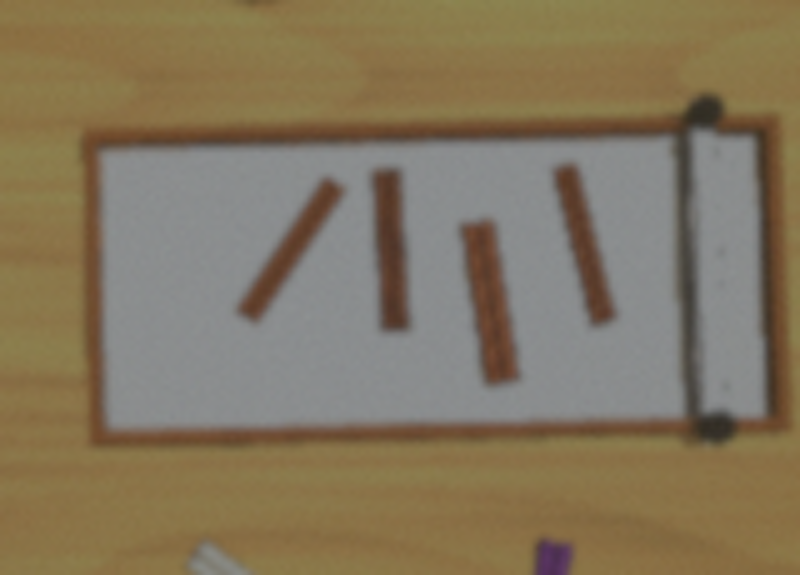

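View pics/scene0.png

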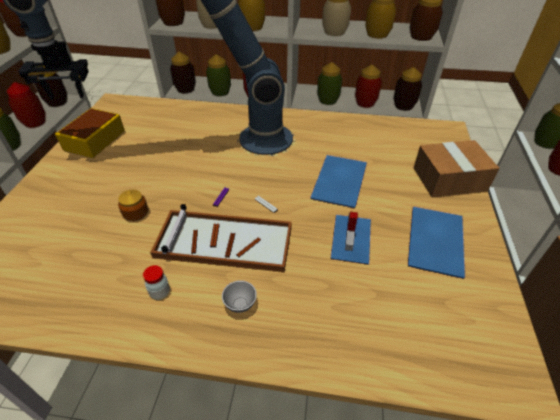

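The top view shows the tray (crop x 100–770), with the fence at its right (–y) end at crop x≈690. The four brown sticks are at crop (290,250), (392,250), (490,300) and (585,245).

Look-alikes:
- **Stick:** brown ones inside the tray are meant. The white one at top_v (423,350) and the purple one at (502,356) are to be left alone.
- **Tile:** candidates are at top_v (282,297), (157,313) and (305,433). I choose (282,297), which is the smallest and has the rake on it.
- **Rake:** only one, with the red handle at (278,300). The red cap at (541,152) is the pepper pot.

```bash
cat >> h.py <<'E'
def rect(cam,mask,z,st=None):
    m=cv2.findContours(mask.astype(np.uint8),cv2.RETR_EXTERNAL,cv2.CHAIN_APPROX_NONE)[0]; m=max(m,key=cv2.contourArea).reshape(-1,2)
    P=back(cam,m,z,st)[:,:2].astype(np.float32); c,s,a=cv2.minAreaRect(P*1000)
    if s[0]<s[1]: s=s[::-1]; a+=90
    return np.round(c,1),np.round(s,1),round((a+90)%180-90,2)
E
python3 - <<'E'
from h import *
robot.capture('scene');robot.capture('top')
for c in ['top','scene']:
    for n,z in [('tray_floor',.026),('fence_face',.036),('tile_top',.008),('rake_grip',.036),('bowl_mid',.045),('pepper_mid',.085),('jar_mid',.09)]:
        for d in robot.outline_of(c,n): print(c,n,round(d['confidence'],2),rect(c,d['pixels'],z))
im=np.load('top0.npy').astype(int)
# white floor
hs=cv2.cvtColor(np.load('top0.npy'),cv2.COLOR_RGB2HSV)
g=((hs[...,1]<40)&(hs[...,2]>90)).astype(np.uint8)
n,l,s,ce=cv2.connectedComponentsWithStats(g)
for i in range(1,n):
    if s[i,4]>2500 and 250<ce[i][0]<400 and 130<ce[i][1]<245: print('floor',rect('top',l==i,.008))
R_,G_,B_=[im[...,i] for i in range(3)]
b=((R_-B_>25)).astype(np.uint8); b[:157]=0;b[214:]=0;b[:,:273]=0;b[:,384:]=0
n,l,s,ce=cv2.connectedComponentsWithStats(b)
for i in range(1,n):
    if s[i,4]>40: print('stick',s[i,4],rect('top',l==i,.012))
E
```

```text
top tray_floor 0.58 (array([559.9, -29.6]), array([385.5, 191.3]), -88.92)
top tray_floor 0.29 (array([ 577.8, -111.7]), array([91.9, 16.8]), 13.09)
top fence_face 0.77 (array([ 562.8, -173.8]), array([187. ,  23.9]), 1.62)
top tile_top 0.94 (array([454. , 597.7]), array([253.3, 156.6]), -7.44)
top tile_top 0.93 (array([219.2, 299.2]), array([255.4, 154.7]), -8.56)
top tile_top 0.79 (array([487.3, 346.1]), array([181.9, 113.4]), -0.62)
top tile_top 0.39 (array([ 485.7, -352.2]), array([100.5,  85.6]), -71.74)
top rake_grip 0.74 (array([477.7, 345.3]), array([129.3,  39.1]), -2.97)
top bowl_mid 0.93 (array([762.2,  63.7]), array([86.5, 82.4]), -0.19)
top pepper_mid 0.65 (array([ 743.2, -147.1]), array([78. , 54.3]), -45.04)
top jar_mid 0.74 (array([ 480.1, -318.6]), array([98.4, 77.9]), 89.91)
scene tray_floor 0.84 (array([560.2, -26.3]), array([389.4, 219.1]), 88.76)
scene tray_floor 0.37 (array([ 742.7, -162.3]), array([118.6,  57.3]), 42.11)
scene tray_floor 0.2 (array([585.1,  -1.2]), array([88.9, 15.8]), 3.32)
scene fence_face 0.64 (array([ 553.1, -172. ]), array([193.6,  31. ]),
[... 421 characters left out ...]
ay([159. ,  27.7]), -3.16)
scene bowl_mid 0.85 (array([763.7,  69. ]), array([87.2, 87.1]), 41.17)
scene pepper_mid 0.95 (array([ 780.7, -135.7]), array([112.8,  53.1]), 40.27)
scene pepper_mid 0.17 (array([ 526.4, -308.3]), array([145.3,  81.2]), 33.68)
scene jar_mid 0.58 (array([ 530.9, -304.6]), array([143.2,  80.1]), 28.13)
floor (array([557.5,  -7.2]), array([324.4, 159.2]), -88.96)
stick 92 (array([636.3,  58.5]), array([176.5,   5.7]), 89.84)
stick 129 (array([ 579.2, -113.9]), array([86.9, 11.5]), 13.13)
stick 137 (array([577. ,  -5.9]), array([84.7, 12.4]), 3.01)
stick 132 (array([575.6,  49.5]), array([87.3, 11.6]), -33.8)
stick 195 (array([545.9, -61.1]), array([89.2, 17. ]), 8.7)
```

>>> step_arm(
  increments="0 0 -0.1 0 0 0; 0 0 -0.2 0 0 0; 0 0 -0.2 0 0 0",
  grip=1,
)

```text
time: 1.68
ee_pos: [0.1875, -0.6497, 0.3778]
tcp_rot: [3.103, 0.438, 0.002]
ft_force: [0.2, 0.9, -0.2]
grip_width: 0.087
grip_force: 0.0
```

>>> step_arm(
  increments="0.631 -0.443 0 0 0 0.31;0.631 -0.443 0 0 0 0.31;0.631 -0.443 0 0 0 0.31;0.631 -0.443 0 0 0 0.31;0.631 -0.443 0 0 0 0.31;0.631 -0.443 0 0 0 0.31;0.631 -0.443 0 0 0 0.31;0.631 -0.443 0 0 0 0.31;0.631 -0.443 0 0 0 0.31;0.631 -0.443 0 0 0 0.31;0.631 -0.443 0 0 0 0.31",
)

```text
time: 3.05
ee_pos: [0.55, -0.1975, 0.3724]
tcp_rot: [3.141, -0.066, -0.001]
ft_force: [-0.9, -1.1, -0.3]
grip_width: 0.0873
grip_force: 0.0
```

Run:
```python
from h import *
st=robot.read_state(); im=robot.capture('wrist'); np.save('w1.npy',im); np.save('w1s.npy',st,allow_pickle=True); save(im,'w1.png')
for n,z in [('tray_floor',.026),('fence_face',.036)]+[('stick1_center',.012)]:
    for d in robot.outline_of('wrist',n): print(n,round(d['confidence'],2),rect('wrist',d['pixels'],z,st))
hs=cv2.cvtColor(im,cv2.COLOR_RGB2HSV)
imi=im.astype(int)
T=np.radians(1.1); c=np.array([.5585,-.0295])
def tw(x,y): return [c[0]+x*np.cos(T)-y*np.sin(T),c[1]+x*np.sin(T)+y*np.cos(T)]
poly=np.array([tw(-.076,-.13),tw(.076,-.13),tw(.076,.18),tw(-.076,.18)])
q=proj('wrist',np.c_[poly,[.008]*4],st).astype(np.int32)
M=np.zeros(im.shape[:2],np.uint8); cv2.fillPoly(M,[q],1)
b=((imi[...,0]-imi[...,2]>25)&(M>0)).astype(np.uint8)
n,l,s,ce=cv2.connectedComponentsWithStats(b)
for i in range(1,n):
    if s[i,4]>60: print('stick',s[i,4],rect('wrist',l==i,.012,st))
```

```text
tray_floor 0.9 (array([553.2, -29.8]), array([387.3, 199.3]), -89.46)
fence_face 0.94 (array([ 556.1, -176.4]), array([195.2,  18.5]), 1.19)
stick1_center 0.82 (array([ 576.1, -114.9]), array([92.9, 16.5]), 13.74)
stick 508 (array([ 576.1, -115.2]), array([89.8, 13.6]), 13.32)
stick 526 (array([573.4,  -7.4]), array([89.4, 14.4]), 2.84)
stick 483 (array([573.2,  48.6]), array([90.5, 13.2]), -33.67)
stick 653 (array([543.7, -62.2]), array([89.6, 18.8]), 8.62)
```

View pics/w1.png

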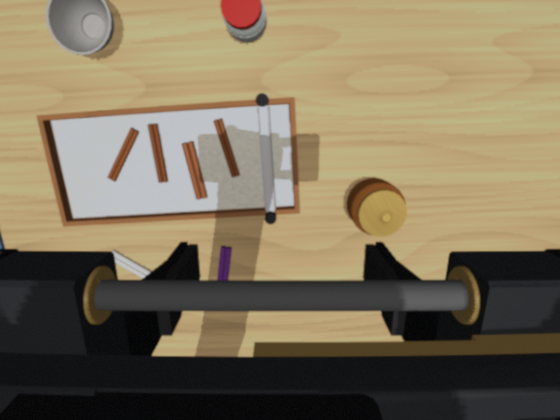

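>>> step_arm(
  increments="-0.114 -0.719 0 0 0 0;-0.114 -0.719 0 0 0 0;-0.114 -0.719 0 0 0 0;-0.114 -0.719 0 0 0 0;-0.114 -0.719 0 0 0 0;-0.114 -0.719 0.163 0 0 0;-0.114 -0.719 0.163 0 0 0;-0.114 -0.719 0.163 0 0 0;-0.114 -0.719 0.163 0 0 0;-0.114 -0.719 0.163 0 0 0;-0.114 -0.719 0.163 0 0 0",
)

```text
time: 4.62
ee_pos: [0.4884, 0.3434, 0.2499]
tcp_rot: [3.14, -0.07, -0.001]
ft_force: [-0.6, 0.1, 0.0]
grip_width: 0.0869
grip_force: 0.0
```

Run:
```python
from h import *
st=robot.read_state(); im=robot.capture('wrist'); np.save('w2.npy',im); np.save('w2s.npy',st,allow_pickle=True); save(im,'w2.png')
for n,z in [('tile_top',.008),('rake_grip',.036)]:
    for d in robot.outline_of('wrist',n): print(n,round(d['confidence'],2),rect('wrist',d['pixels'],z,st))
imi=im.astype(int)
b=((imi[...,0]-imi[...,1]>50)&(imi[...,0]-imi[...,2]>50)).astype(np.uint8)
n,l,s,ce=cv2.connectedComponentsWithStats(b)
for i in range(1,n):
    if s[i,4]>60: print('red',s[i],rect('wrist',l==i,.094,st))
print(st['ee_pos'],st['tcp_rot'])
```

```text
tile_top 0.93 (array([470.8, 594.8]), array([214.6, 157.6]), -7.86)
tile_top 0.79 (array([274.7, 291.4]), array([154.6,  52.3]), 87.22)
tile_top 0.66 (array([485.9, 347.5]), array([178.9, 109.4]), -2.08)
rake_grip 0.61 (array([475.6, 342.2]), array([129.6,  27.9]), -1.91)
rake_grip 0.54 (array([573.5,  67.3]), array([86.5, 16.1]), -33.82)
red [505  58  55  72 712] (array([572.5, 108.6]), array([70.3,  8.6]), -33.78)
red [271 184  23  34 709] (array([481.1, 342. ]), array([33.4, 21.5]), -2.99)
[0.48840334 0.34339108 0.24993473] [ 3.13961262e+00 -6.97781222e-02 -6.45890311e-04]
```

View pics/w2.png

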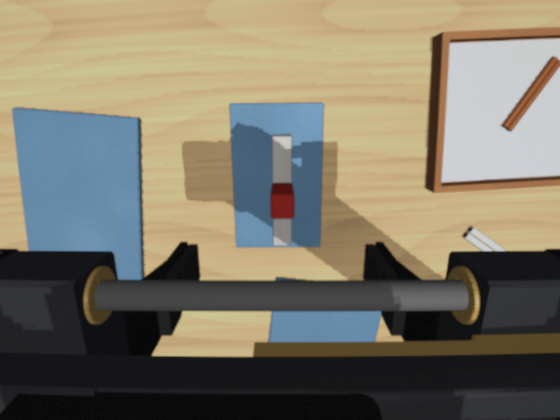

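The tray crop shows the fence bar at columns 262–272, with the sticks to its left. The second picture is the close check: the red handle is at (282,200) on the steel head (rows 135–245), and it stands on the smallest blue tile. This is the rake I want.

>>> step_arm(
  increments="-0.016 0.0026 0.06 0 0 0;-0.016 0.0026 0.12 0 0 0;-0.016 0.0026 0.17 0 0 0;-0.016 0.0026 0.21 0 0 0;-0.016 0.0026 0.245 0 0 0;-0.016 0.0026 0.2667 0 0 0;-0.016 0.0026 0.2667 0 0 0",
)

```text
time: 5.65
ee_pos: [0.4763, 0.3417, 0.05]
tcp_rot: [3.14, -0.071, -0.0]
ft_force: [-0.7, 0.1, 0.2]
grip_width: 0.0869
grip_force: 0.0
```

>>> step_arm(
  increments="0 0 0 0 0 0;0 0 0 0 0 0;0 0 0 0 0 0;0 0 0 0 0 0;0 0 0 0 0 0;0 0 0 0 0 0;0 0 0 0 0 0;0 0 0 0 0 0",
  grip=-1,
  grip_force=35,
)

```text
time: 6.65
ee_pos: [0.4759, 0.3429, 0.0502]
tcp_rot: [3.141, -0.069, 0.0]
ft_force: [0.1, 0.0, 0.1]
grip_width: 0.024
grip_force: 35.0
```

Run:
```python
from h import *
st=robot.read_state(); print({k:np.round(v,4) for k,v in st.items()}); im=robot.capture('wrist'); save(im,'w3.png')
for d in robot.outline_of('wrist','rake_grip'): print(round(d['confidence'],2),rect('wrist',d['pixels'],.036,st))
```

```text
{'time': np.float64(6.65), 'joint_pos': array([-0.3497,  0.5742, -0.4649,  1.8772,  0.3565,  0.7725, -2.6235]), 'joint_vel': array([-0.0001, -0.0011,  0.0013, -0.    ,  0.0006, -0.0006,  0.0003]), 'effort': array([ 8.60000e-02, -4.76893e+01, -5.44550e+00, -1.71237e+01,
        3.64000e-02, -1.51000e-02, -1.37000e-02]), 'ee_pos': array([0.4759, 0.3429, 0.0502]), 'tcp_rot': array([ 3.1408, -0.0687,  0.    ]), 'ft_force': array([0.0881, 0.0027, 0.0808]), 'torque': array([0.0346, 0.0132, 0.01  ]), 'grip_force': np.float64(34.9751), 'grip_width': np.float64(0.024)}
0.95 (array([499.6, 341.3]), array([82.3, 32.4]), -2.44)
```

View pics/w3.png

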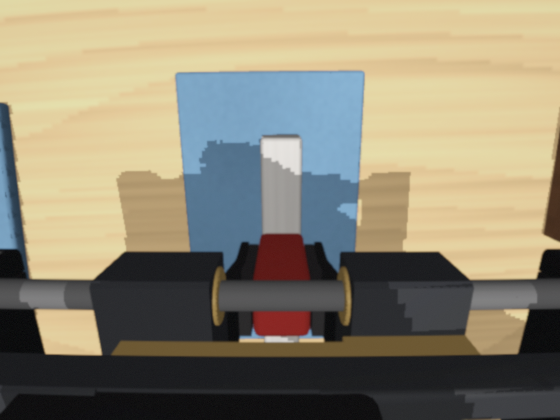

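>>> step_arm(
  increments="0 0 -0.03 0 0 0;0 0 -0.08 0 0 0;0.04 0.08 -0.08 0 0 -0.02;0.07 0.15 -0.08 0 0 -0.04;0.1 0.22 -0.08 0 0 -0.06;0.125 0.27 -0.08 0 0 -0.06;0.125 0.292 -0.08 0 0 -0.06;0.125 0.292 -0.08 0 0 -0.06;0.125 0.292 -0.08 0 0 -0.06",
)

```text
time: 7.88
ee_pos: [0.5591, 0.1223, 0.1103]
tcp_rot: [-3.14, -0.035, 0.0]
ft_force: [-0.7, 1.4, -3.1]
grip_width: 0.0241
grip_force: 35.0
```

Run:
```python
from h import *
st=robot.read_state(); print(st['ee_pos'],st['tcp_rot'],st['joint_pos'][6])
im=robot.capture('top'); save(cv2.resize(im[130:245,250:410],(800,575),interpolation=cv2.INTER_CUBIC),'t4.png')
im=robot.capture('wrist'); save(im,'w4.png')
for n,z in [('rake_grip',.096),('tray_floor',.026)]:
  for d in robot.outline_of('wrist',n): print(n,round(d['confidence'],2),rect('wrist',d['pixels'],z,st))
```

```text
[0.55909162 0.12227375 0.11029732] [-3.14013311e+00 -3.45726388e-02  4.89070543e-04] -2.09328735585235
rake_grip 0.57 (array([583.1, 121.9]), array([81.7, 30.7]), 1.32)
tray_floor 0.97 (array([574.8,  30.6]), array([266.2, 136.5]), -89.03)
```

View pics/w4.png

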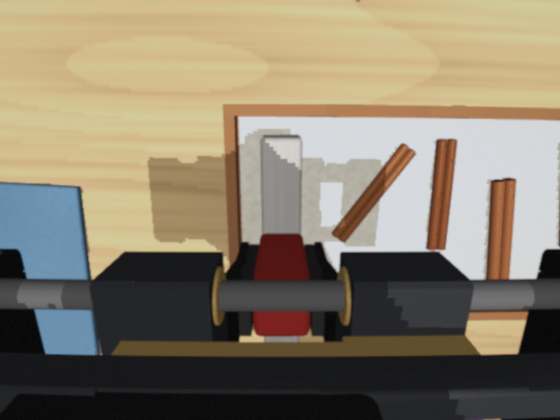

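The rake hangs upright over the tray's +y end (head at column 281). It is left of the diagonal stick, whose nearest end is at (340,238), and clear of the left wall at column 232.

>>> step_arm(
  increments="0 0 0.03 0 0 0;0 0 0.055 0 0 0;0 0 0.07 0 0 0;0 0 0.077 0 0 0;0 0 0.077 0 0 0;0 0 0.077 0 0 0",
)

```text
time: 8.82
ee_pos: [0.5605, 0.1202, 0.0531]
tcp_rot: [-3.141, -0.03, -0.002]
ft_force: [-0.4, 0.4, -2.2]
grip_width: 0.0238
grip_force: 35.0
```

>>> step_arm(
  increments="0 0.012 0 0 0 0;0 0.025 0 0 0 0;0 0.038 0 0 0 0;0 0.051 0 0 0 0;0 0.064 0 0 0 0;0 0.077 0 0 0 0;0 0.09 0 0 0 0;0 0.103 0 0 0 0;0 0.116 0 0 0 0;0 0.129 0 0 0 0;0 0.142 0 0 0 0;0 0.15 0 0 0 0",
)

```text
time: 10.32
ee_pos: [0.5621, 0.0067, 0.0525]
tcp_rot: [3.141, 0.029, 0.0]
ft_force: [0.4, 0.6, -2.1]
grip_width: 0.0233
grip_force: 35.0
```

```bash
cat >> h.py <<'E'
def look(n):
    st=robot.read_state(); print(st['ee_pos'].round(4),st['ft_force'].round(2),st['time'])
    a=robot.capture('top')[140:235,262:402]; b=robot.capture('scene')[195:285,140:305]
    save(np.vstack([cv2.resize(a,(560,380),interpolation=cv2.INTER_CUBIC)[:300],cv2.resize(b,(560,300),interpolation=cv2.INTER_CUBIC)]),n)
E
python3 -c "
from h import *
look('l1.png')"
```

```text
[0.5621 0.0067 0.0525] [ 0.37  0.62 -2.07] 10.325
```

View pics/l1.png

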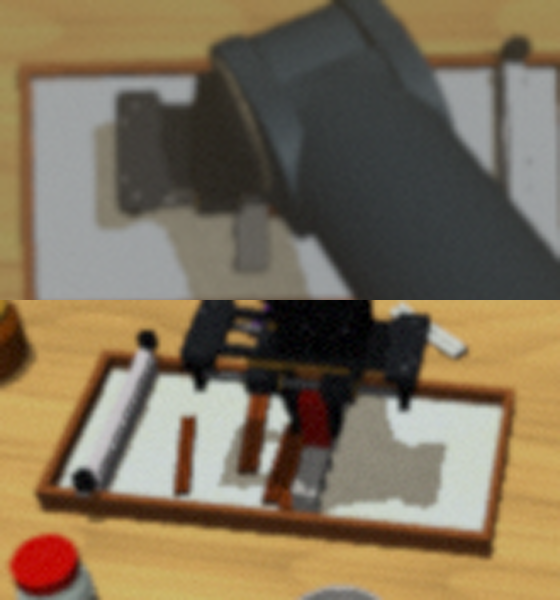

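The scene crop shows the rake at (312,450) pushing the diagonal stick, now nearly parallel, with the next two ahead of it at (252,430) and (185,455). All of them are flat.

>>> step_arm(
  increments="0 0.008 0 0 0 0;0 0.018 0 0 0 0;0 0.028 0 0 0 0;0 0.038 0 0 0 0;0 0.048 0 0 0 0;0 0.058 0 0 0 0;0 0.068 0 0 0 0;0 0.078 0 0 0 0;0 0.086 0 0 0 0;0 0.094 0 0 0 0;0 0.1 0 0 0 0;0 0.1 0 0 0 0",
)

```text
time: 11.92
ee_pos: [0.5634, -0.0683, 0.0524]
tcp_rot: [3.141, 0.029, -0.0]
ft_force: [-0.3, -0.5, -3.4]
grip_width: 0.0235
grip_force: 35.0
```

```bash
python3 -c "
from h import *
look('l2.png')"
```

```text
[ 0.5634 -0.0683  0.0524] [-0.31 -0.47 -3.36] 11.925
```

View pics/l2.png

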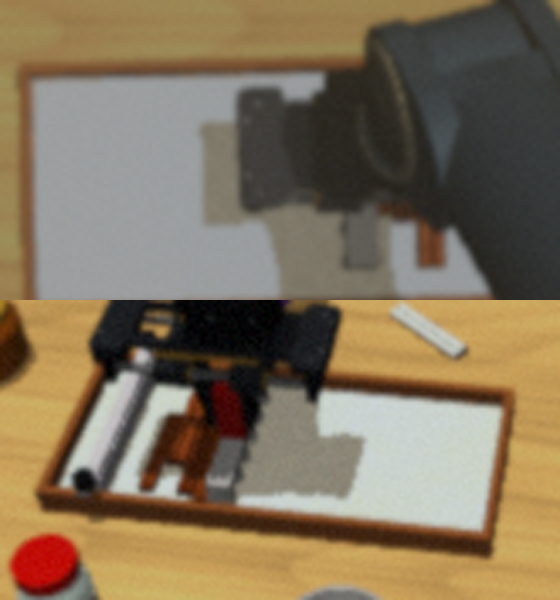

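The scene crop shows all four sticks bunched and roughly parallel, between the rake (225,460) and the fence (110,420). The remaining gap to the fence is about 20–25 mm.

>>> step_arm(
  increments="0 0.005 0 0 0 0;0 0.01 0 0 0 0;0 0.015 0 0 0 0;0 0.02 0 0 0 0;0 0.022 0 0 0 0;0 0.022 0 0 0 0",
)

```text
time: 12.78
ee_pos: [0.5638, -0.0843, 0.0525]
tcp_rot: [3.141, 0.029, 0.0]
ft_force: [0.2, -0.4, -2.2]
grip_width: 0.0238
grip_force: 35.0
```

>>> step_arm(
  increments="0 0.0015 0 0 0 0;0 0.003 0 0 0 0;0 0.0045 0 0 0 0;0 0.006 0 0 0 0",
)

```text
time: 13.28
ee_pos: [0.5639, -0.0884, 0.0526]
tcp_rot: [-3.141, -0.03, -0.0]
ft_force: [-0.3, -0.4, -1.7]
grip_width: 0.0238
grip_force: 35.0
```

>>> step_arm(
  increments="0 0.0015 0 0 0 0;0 0.003 0 0 0 0;0 0.004 0 0 0 0",
)

```text
time: 13.65
ee_pos: [0.564, -0.0915, 0.0526]
tcp_rot: [3.141, 0.03, 0.0]
ft_force: [-0.7, 0.7, -1.7]
grip_width: 0.0241
grip_force: 35.0
```

```bash
python3 -c "
from h import *
st=robot.read_state(); print(st['ee_pos'].round(4),st['ft_force'].round(2),st['time'])
b=robot.capture('scene')[205:280,145:245]; save(cv2.resize(b,(800,600),interpolation=cv2.INTER_CUBIC),'l3.png')"
```

```text
[ 0.564  -0.0915  0.0526] [-0.71  0.67 -1.67] 13.65
```

View pics/l3.png

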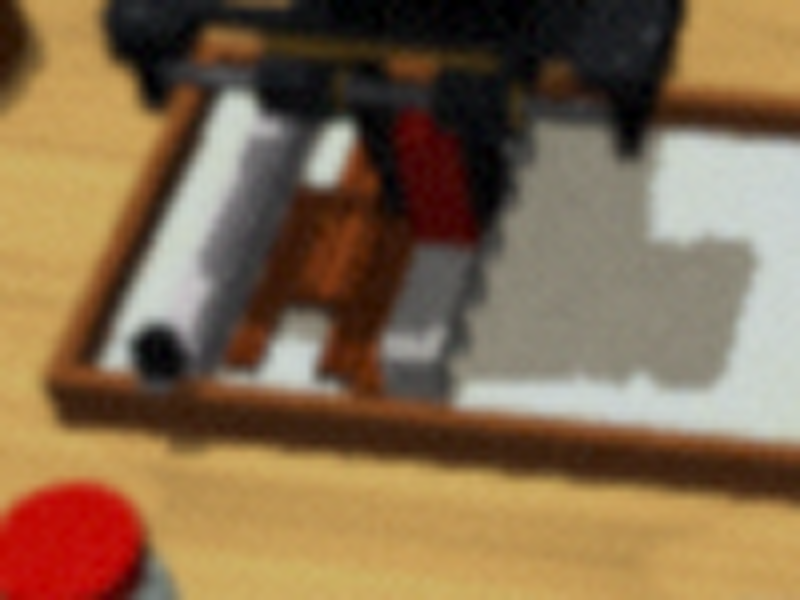

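The row is packed against the fence or within a couple of millimetres of it: the first stick is at (250,345), the fence edge is at about 215, and the rake is at (420,350). I'll continue in 1 mm steps and watch the force.

>>> step_arm(
  increments="0 0.0007 0 0 0 0;0 0.0013 0 0 0 0;0 0.0013 0 0 0 0",
)

```text
time: 14.08
ee_pos: [0.564, -0.0925, 0.0526]
tcp_rot: [3.141, 0.03, 0.0]
ft_force: [-0.2, 0.4, -1.7]
grip_width: 0.0237
grip_force: 35.0
```

>>> step_arm(
  increments="0 0.0007 0 0 0 0;0 0.0013 0 0 0 0;0 0.0013 0 0 0 0",
)

```text
time: 14.45
ee_pos: [0.5641, -0.0928, 0.0526]
tcp_rot: [-3.141, -0.03, -0.0]
ft_force: [-0.3, 3.6, -2.3]
grip_width: 0.0236
grip_force: 35.0
```

>>> step_arm(
  increments="0 0.0003 0 0 0 0;0 0.0005 0 0 0 0;0 0.0005 0 0 0 0;0 0.0005 0 0 0 0;0 0.0005 0 0 0 0",
)

```text
time: 15.08
ee_pos: [0.5641, -0.093, 0.0526]
tcp_rot: [-3.141, -0.031, -0.001]
ft_force: [0.9, 5.8, -1.7]
grip_width: 0.024
grip_force: 35.0
```

>>> step_arm(
  increments="0 0.0002 0 0 0 0;0 0.0002 0 0 0 0;0 0.0002 0 0 0 0;0 0.0002 0 0 0 0;0 0.0002 0 0 0 0",
)

```text
time: 15.7
ee_pos: [0.5641, -0.093, 0.0526]
tcp_rot: [-3.14, -0.031, -0.0]
ft_force: [-0.8, 6.2, -1.6]
grip_width: 0.0238
grip_force: 35.0
```

>>> step_arm(
  increments="0 -0.003 0 0 0 0;0 -0.01 0 0 0 0;0 -0.03 0 0 0 0;0 -0.06 0 0 0 0;0 -0.09 -0.03 0 0 0;0 -0.12 -0.08 0 0 0;0 -0.2 -0.12 0 0 0;0 -0.25 -0.12 0 0 0;0 -0.25 -0.12 0 0 0;0 -0.25 -0.12 0 0 0",
)

```text
time: 16.95
ee_pos: [0.56, 0.0931, 0.1422]
tcp_rot: [3.14, 0.03, -0.001]
ft_force: [0.0, -0.9, -2.6]
grip_width: 0.024
grip_force: 35.0
```

Run:
```python
from h import *
st=robot.read_state(); im=robot.capture('wrist'); tp=robot.capture('top')
save(np.hstack([cv2.resize(im,(400,300)),cv2.resize(tp[150:225,330:410],(320,300),interpolation=cv2.INTER_CUBIC)]),'l4.png')
for cam,s,I in (('wrist',st,im),('top',None,tp)):
  for n,z in [('fence_face',.036)]:
    for d in robot.outline_of(cam,n): print(cam,n,round(d['confidence'],2),rect(cam,d['pixels'],z,s))
  for i in range(1,5):
    for d in robot.outline_of(cam,'stick%d_center'%i): print(cam,i,round(d['confidence'],2),d['pixels'].sum(),rect(cam,d['pixels'],.012,s))
  imi=I.astype(int); b=((imi[...,0]-imi[...,2]>25)).astype(np.uint8)
  # visualise: restrict to inner floor strip
  c=np.array([.5568,-.03]);T=np.radians(1.1)
  tw=lambda x,y:[c[0]+x*np.cos(T)-y*np.sin(T),c[1]+x*np.sin(T)+y*np.cos(T),.012]
  q=proj(cam,np.array([tw(-.07,-.14),tw(.07,-.14),tw(.07,0),tw(-.07,0)]),s).astype(np.int32)
  M=np.zeros(I.shape[:2],np.uint8); cv2.fillPoly(M,[q],1); b=b&M
  n,l,S,ce=cv2.connectedComponentsWithStats(b)
  for i in range(1,n):
    if S[i,4]>60: print(cam,'brown',S[i,4],rect(cam,l==i,.012,s))
```

```text
wrist fence_face 0.6 (array([ 580.9, -108.4]), array([83.6, 16.6]), 0.03)
wrist fence_face 0.44 (array([ 539.3, -147.6]), array([25.8,  6.3]), 14.65)
wrist 1 0.66 793 (array([ 573.1, -159.3]), array([85.1, 15.3]), 5.06)
wrist 2 0.94 1988 (array([ 544.2, -144.9]), array([93.5, 22.1]), 1.04)
wrist 3 0.62 1763 (array([ 576.3, -126.7]), array([91.7, 18. ]), 1.17)
wrist 4 0.86 1763 (array([ 580.6, -110.1]), array([90.8, 17.4]), 0.53)
wrist 4 0.28 2008 (array([ 544.2, -144.9]), array([93.5, 22.9]), 1.35)
wrist brown 5981 (array([ 561.9, -136.2]), array([129.3,  65.4]), 1.39)
top fence_face 0.71 (array([ 561.5, -174.7]), array([189.7,  24.6]), 0.74)
top 1 0.59 156 (array([ 580.8, -161.3]), array([87. , 13.9]), -0.17)
top 2 0.8 189 (array([ 547.5, -146. ]), array([87.2, 18.7]), 4.02)
top 2 0.74 2470 (array([488. , 345.8]), array([178.7, 109.6]), -2.01)
top 2 0.63 238 (array([381.2,  66.3]), array([92.5, 20.6]), 54.39)
top 2 0.3 3545 (array([ 559.1, -139.4]), array([193. , 185.8]), 6.6)
top 3 0.56 186 (array([ 579.5, -126.5]), array([90.1, 15.7]), 1.93)
top 4 0.73 159 (array([ 585.2, -111.5]), array([84.3, 13.9]), -0.82)
top brown 726 (array([ 562.7, -136.2]), array([123.,  64.]), -0.82)
```

View pics/l4.png

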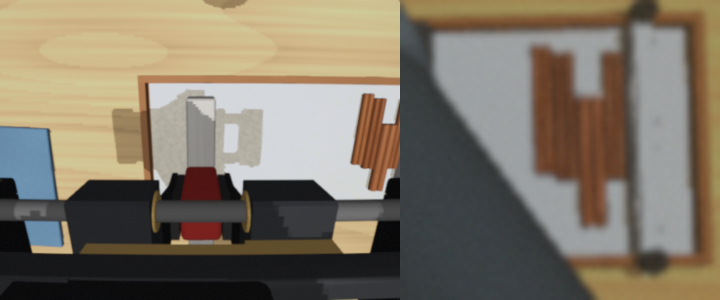

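All four sticks lie side by side against the fence, parallel to within about 1–2°, in a 65 mm row whose last centre is about 57 mm from the face. The fence is still at y≈-0.175. Now I'll carry the rake home.

>>> step_arm(
  increments="-0.02 -0.07 0 0 0 0.01;-0.04 -0.14 0 0 0 0.02;-0.06 -0.21 0 0 0 0.03;-0.08 -0.27 0 0 0 0.04;-0.091 -0.32 0 0 0 0.05;-0.091 -0.34 0 0 0 0.052;-0.091 -0.34 0.04 0 0 0.052;-0.091 -0.34 0.08 0 0 0.052;-0.091 -0.34 0.105 0 0 0.052;-0.091 -0.34 0.117 0 0 0.052;-0.091 -0.34 0.117 0 0 0.052;-0.091 -0.34 0.117 0 0 0.052",
)

```text
time: 19.05
ee_pos: [0.4881, 0.3477, 0.0558]
tcp_rot: [-3.14, 0.056, -0.003]
ft_force: [0.3, -0.0, -2.4]
grip_width: 0.0237
grip_force: 35.0
```

>>> step_arm(
  increments="0 0 0.001 0 0 0;0 0 0.002 0 0 0;0 0 0.003 0 0 0;0 0 0.003 0 0 0;0 0 0.003 0 0 0",
)

```text
time: 19.68
ee_pos: [0.4874, 0.3472, 0.0525]
tcp_rot: [3.141, -0.056, 0.0]
ft_force: [0.8, -0.7, -2.4]
grip_width: 0.0237
grip_force: 35.0
```

>>> step_arm(
  increments="0 0 0.001 0 0 0;0 0 0.002 0 0 0;0 0 0.0025 0 0 0;0 0 0.003 0 0 0;0 0 0.003 0 0 0",
)

```text
time: 20.3
ee_pos: [0.4874, 0.3472, 0.0502]
tcp_rot: [3.141, -0.056, 0.0]
ft_force: [0.2, -1.5, -2.4]
grip_width: 0.0235
grip_force: 35.0
```

Still carrying the weight, so I go down a little more.

>>> step_arm(
  increments="0 0 0.0005 0 0 0;0 0 0.001 0 0 0;0 0 0.001 0 0 0;0 0 0.001 0 0 0",
)

```text
time: 20.8
ee_pos: [0.4874, 0.3472, 0.0502]
tcp_rot: [3.141, -0.056, 0.001]
ft_force: [-2.4, -1.6, 5.3]
grip_width: 0.0237
grip_force: 35.0
```

>>> step_arm(
  increments="0 0 -0.0006 0 0 0;0 0 -0.0006 0 0 0;0 0 -0.0006 0 0 0",
)

```text
time: 21.18
ee_pos: [0.4874, 0.3472, 0.0502]
tcp_rot: [3.141, -0.056, 0.0]
ft_force: [-1.6, -1.7, 4.9]
grip_width: 0.0236
grip_force: 35.0
```

>>> step_arm(
  increments="0 0 0 0 0 0;0 0 0 0 0 0;0 0 0 0 0 0;0 0 0 0 0 0;0 0 0 0 0 0;0 0 0 0 0 0;0 0 0 0 0 0;0 0 0 0 0 0",
  grip=0.6,
)

```text
time: 22.18
ee_pos: [0.4874, 0.3472, 0.05]
tcp_rot: [3.141, -0.056, 0.0]
ft_force: [-0.7, 0.4, 0.7]
grip_width: 0.0695
grip_force: 0.0
```

>>> step_arm(
  increments="0 0 -0.04 0 0 0;0 0 -0.1 0 0 0;0 0 -0.18 0 0 0;0 0 -0.25 0 0 0;0 0 -0.3 0 0 0;0 0 -0.3 0 0 0;0 0 -0.3 0 0 0;0 0 -0.3 0 0 0",
)

```text
time: 23.18
ee_pos: [0.4868, 0.3465, 0.2732]
tcp_rot: [3.139, -0.056, -0.004]
ft_force: [-0.1, 0.1, -0.3]
grip_width: 0.0693
grip_force: 0.0
```

Run:
```python
from h import *
st=robot.read_state(); robot.capture('wrist'); tp=robot.capture('top'); sc=robot.capture('scene')
save(np.hstack([cv2.resize(sc[150:300],(560,300)[0:2]),cv2.resize(tp[150:225,330:390],(240,300),interpolation=cv2.INTER_CUBIC)]),'l5.png')
print(st['grip_width'],st['grip_force'],st['ee_pos'],st['time'])
for n,z in [('tile_top',.008),('rake_grip',.036)]:
    for d in robot.outline_of('wrist',n): print(n,round(d['confidence'],2),rect('wrist',d['pixels'],z,st))
```

```text
0.06930481421558195 0.0 [0.48676226 0.3464583  0.27320693] 23.175
tile_top 0.96 (array([464.7, 595.7]), array([226.5, 154.8]), -7.87)
tile_top 0.77 (array([255.4, 296.8]), array([148.8,  53.7]), 87.69)
tile_top 0.65 (array([485.5, 347.4]), array([177.9, 109.3]), -2.05)
rake_grip 0.64 (array([486.3, 347.3]), array([128.3,  27.8]), -1.54)
rake_grip 0.23 (array([554.3,  91.1]), array([176.7, 171.7]), -88.65)
```

View pics/l5.png

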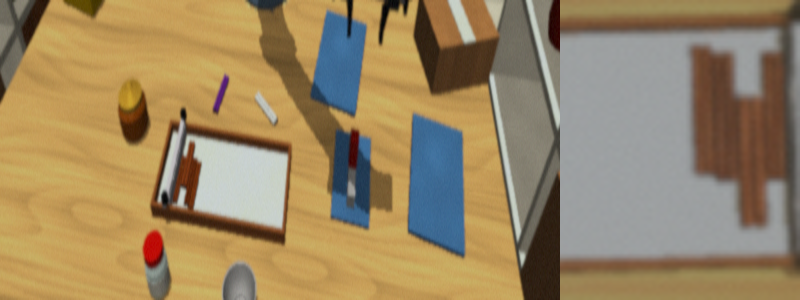

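The rake stands upright in the middle of its tile (353,175), the row is tight against the fence, and the bystanders are where they were.

```bash
python3 -c "
from plant import robot
print(robot.hand_in())"
```

```text
the job is handed in; nothing more can be done
None
```

I handed the job in: the last pictures show all four sticks flat, parallel and tight in one row against the fence, the fence not measurably shifted, and the rake upright, released and about 1 mm from its tile's centre; the hand-in returned no verdict.

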